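# Feel round the rim of a spun copper bowl

## Robot

A 6-joint arm with a two-finger parallel gripper is mounted at the origin on the work surface. World frame = base frame: x ahead of the robot, y to its left, z up, the work surface at z = 0. Lengths are in m, angles in rad, forces in N, time in s.
With the tool pointing down it reaches from about 0.25 to 0.8 m from the base axis. Payload 8.5 kg.
Tool frame: the origin (TCP) lies on the centre line of the jaws, within the pads' length; the fingertips stand env.tip_extent ahead of it and the grasp point (between the pads) is the TCP (env.tip_extent is the distance from the TCP to the fingertips, in m); z points along the fingers, y is the line along which they close (so a half turn about z gives the same grasp; the last joint's range is limited). The gripper opens to 85 mm and grips with 20 to 120 N. Pads are 22 mm wide; open, the fingers measure 114 mm over their backs; the gripper's body (76 mm by 85 mm) begins 54 mm behind the grasp point. The pads swing forward as they close: fully open they stand 13 mm farther back than shut.
Start: joints at [1.333, 0.238, -0.013, 1.319, 0, 1.571], TCP at [0.124, 0.51, 0.25] pointing down, gripper open.
Joint ranges: [-2.66, 2.66], [-1.03, 1.9], [-1.14, 1.46], [-1.82, 2.27], [-1.45, 1.34], [-3.14, 3.14]. Speed limits (rad/s): [2.22, 2.22, 2.79, 3.14, 3.14, 3.14].

## Interface

Orientations are given as a 3x3 rotation matrix whose columns are the frame's x, y, z axes.
In Python, from bench import env gives the robot as it stands.
- The arm moves only by the tool apply_moves, never from a script. Its argument "steps" is a list of rows, each a list of 3 entries, a list of its own where there are three numbers: the shift along the tool's x, y, z as a fraction of full scale, then the turn about the tool's z as a fraction of full scale, then the opening, from 0 (shut) to 1 (fully open). In form: [[[tx, ty, tz], turn, claw], ...]. A call has exactly 8 rows; each row shifts and turns the commanded pose from where the row before left it, along the tool's axes as they then stand; what a row does not reach is not made up. Full scale, the value 1, is 0.03 m for a shift and 5 degrees for a turn. A row lasts 1/10 s, in which the tool goes at most 50 mm and 8.59 degrees, less where a joint would pass 70% of its speed; a pose out of reach is approached as far as the arm can. A call with a number of a shift or a turn outside -1 to 1 is refused whole. A call with a gripper value outside its range is refused whole. The fingers move at their own pace and stop on an object; the grip force is fixed at half the most. Time passes only in rows, so rows that do not move let the fingers close, or fill a call up. It gives the time, the measured TCP pose, the force, the opening and the grip force at its end, in the units of the state.
- env.state(): the state, without advancing time (a new reading comes with each control period).
- env.read_camera(name): name is "scene" or "top"; returns (picture, depth): 480x640x3 uint8, red, green, blue; 480x640 float32, m along the optical axis (not along the pixel's ray), 0 where there is no reading.
- env.camera_info(name): a dict with "camera_matrix" (3x3 intrinsics, pixels), "rvec" (rotation vector, rad) and "tvec" (3), from world to camera coordinates, as OpenCV has them. Camera axes: x right, y down, z forward; pixel columns grow to the right and rows downward; lengths in m; the calibration is good to about 2 mm. A picture is of the moment at which its call begins. camera_info takes no time and is no camera call.
- env.hand_in(): hands the job in; it is judged then, once.
The state is a dict: "time_s": time; "qpos": joint angles; "qvel": joint speeds; "joint_efforts": joint torques, N m; "eef_pos": TCP position; "eef_rot": TCP orientation; "ft_force": force on the tool from outside, world axes, zero at the start; "moment": the same for the moment, N m; "gripper_width": finger opening in m; "gripper_force": force on a finger pad.
Only numpy, scipy, OpenCV 4.12 (cv2) and the standard library are available. Lean on these libraries where they do the work, as an engineer would, in place of code of your own. Each camera call takes 0.05 s, during which the arm holds its last target. There are 200 camera calls.

## Task

Check the flat rim of the spun copper bowl for burrs: with the gripper shut and pointing straight down, touch the middle of the rim beside the round steel post and run the fingertips along the rim, going the long way round (away from the trimming roller), to beside the square steel block. Press just enough that the sprung ring under the bowl gives a little all along the way, but never press it down to its stop; then take the fingers away. Do not lift or tip the bowl, and leave the things around the stand where they are.

Things in the scene. Friction and masses are not known exactly. Their poses are not given: they have to be found in the camera images.
- stand: Fixed stand: round green base 300 mm across, 14 mm thick; origin on the bench at its centre, z up. On its edge at its own +x: a green holder with a steel trimming roller over the rim (underside 14 mm above the rim, all up to 117 mm high). At +45 deg (counter-clockwise from above) the round start post, at -45 deg the square end block. In the middle a sprung steel ring carries the bowl.
- bowl: Loose spun copper bowl, 184 mm across, 38 mm high, hanging in the sprung ring by its flat rim; origin at the centre of its underside, 38 mm above the bench at rest. The flat rim is an annulus from 68 to 92 mm radius, 4 mm thick, its top 76 mm above the bench at rest. Mass about 0.25 kg.
- nest (a joint): How far the sprung ring, with the bowl, is pressed straight down (m): 0 at rest, 0.018 at its stop. It stays at 0 until about 2 to 4 N press on the rim, then sinks 4 mm for each further newton, and springs back when let go. Pressing anywhere on the rim sinks it level.
- start_post (a point): Centre of the top of the round steel post, 20 mm across, 92 mm above the bench, 125 mm from the stand's centre, 33 mm outside the bowl's edge.
- end_block (a point): Centre of the top of the square steel block, 36 x 36 mm, sides square to the stand's radius, 92 mm above the bench, 130 mm from the stand's centre.
- tin: Loose closed metal can, 60 mm across, 65 mm high, bystander; origin at the centre of its underside.
- wrench: Loose steel wrench lying on the bench beside the stand, bystander; origin at its underside.
- blank: Loose flat copper disc, 110 mm across, 6 mm thick, bystander; origin at the centre of its underside.
- mandrel: Loose small stepped steel former, 52 mm across, 56 mm high, bystander; origin at the centre of its underside.
- rim0 (a point): Point 0 of 0..9 along the way: middle of the flat rim (80 mm radius), on its top at rest height, 76 mm above the bench, 0 deg counter-clockwise from the start post as seen from above, right beside the start post. Fixed to the stand, does not sink.
- rim1 (a point): Point 1 of 0..9 along the way: middle of the flat rim (80 mm radius), on its top at rest height, 76 mm above the bench, 30 deg counter-clockwise from the start post as seen from above. Fixed to the stand, does not sink.
- rim2 (a point): Point 2 of 0..9 along the way: middle of the flat rim (80 mm radius), on its top at rest height, 76 mm above the bench, 60 deg counter-clockwise from the start post as seen from above. Fixed to the stand, does not sink.
- rim3 (a point): Point 3 of 0..9 along the way: middle of the flat rim (80 mm radius), on its top at rest height, 76 mm above the bench, 90 deg counter-clockwise from the start post as seen from above. Fixed to the stand, does not sink.
- rim4 (a point): Point 4 of 0..9 along the way: middle of the flat rim (80 mm radius), on its top at rest height, 76 mm above the bench, 120 deg counter-clockwise from the start post as seen from above. Fixed to the stand, does not sink.
- rim5 (a point): Point 5 of 0..9 along the way: middle of the flat rim (80 mm radius), on its top at rest height, 76 mm above the bench, 150 deg counter-clockwise from the start post as seen from above. Fixed to the stand, does not sink.
- rim6 (a point): Point 6 of 0..9 along the way: middle of the flat rim (80 mm radius), on its top at rest height, 76 mm above the bench, 180 deg counter-clockwise from the start post as seen from above. Fixed to the stand, does not sink.
- rim7 (a point): Point 7 of 0..9 along the way: middle of the flat rim (80 mm radius), on its top at rest height, 76 mm above the bench, 210 deg counter-clockwise from the start post as seen from above. Fixed to the stand, does not sink.
- rim8 (a point): Point 8 of 0..9 along the way: middle of the flat rim (80 mm radius), on its top at rest height, 76 mm above the bench, 240 deg counter-clockwise from the start post as seen from above. Fixed to the stand, does not sink.
- rim9 (a point): Point 9 of 0..9 along the way: middle of the flat rim (80 mm radius), on its top at rest height, 76 mm above the bench, 270 deg counter-clockwise from the start post as seen from above, right beside the end block. Fixed to the stand, does not sink.
There are look-alikes about, which are no part of the job. Of the things that look like the bowl, the middle-sized one is meant.

How it is judged:
On the way, in this order (a step that is already met when the one before it is completed fails the run):
1. the fingertips press lightly on the rim beside the round post (within 15 mm sideways of rim0, ring sunk by 0.7 mm or more) (horizontal distance between the grasp point and rim0 below 0.015 m and contact force between the fingers and bowl above 0.3 N and value of joint nest above 0.0007 m), for 0.04 s.
2. the fingertips press lightly on the rim 30 degrees round from the post (within 15 mm sideways of rim1, ring sunk by 0.7 mm or more) (horizontal distance between the grasp point and rim1 below 0.015 m and contact force between the fingers and bowl above 0.3 N and value of joint nest above 0.0007 m), for 0.04 s.
3. the fingertips press lightly on the rim 60 degrees round from the post (within 15 mm sideways of rim2, ring sunk by 0.7 mm or more) (horizontal distance between the grasp point and rim2 below 0.015 m and contact force between the fingers and bowl above 0.3 N and value of joint nest above 0.0007 m), for 0.04 s.
4. the fingertips press lightly on the rim 90 degrees round from the post (within 15 mm sideways of rim3, ring sunk by 0.7 mm or more) (horizontal distance between the grasp point and rim3 below 0.015 m and contact force between the fingers and bowl above 0.3 N and value of joint nest above 0.0007 m), for 0.04 s.
5. the fingertips press lightly on the rim 120 degrees round from the post (within 15 mm sideways of rim4, ring sunk by 0.7 mm or more) (horizontal distance between the grasp point and rim4 below 0.015 m and contact force between the fingers and bowl above 0.3 N and value of joint nest above 0.0007 m), for 0.04 s.
6. the fingertips press lightly on the rim 150 degrees round from the post (within 15 mm sideways of rim5, ring sunk by 0.7 mm or more) (horizontal distance between the grasp point and rim5 below 0.015 m and contact force between the fingers and bowl above 0.3 N and value of joint nest above 0.0007 m), for 0.04 s.
7. the fingertips press lightly on the rim 180 degrees round from the post (within 15 mm sideways of rim6, ring sunk by 0.7 mm or more) (horizontal distance between the grasp point and rim6 below 0.015 m and contact force between the fingers and bowl above 0.3 N and value of joint nest above 0.0007 m), for 0.04 s.
8. the fingertips press lightly on the rim 210 degrees round from the post (within 15 mm sideways of rim7, ring sunk by 0.7 mm or more) (horizontal distance between the grasp point and rim7 below 0.015 m and contact force between the fingers and bowl above 0.3 N and value of joint nest above 0.0007 m), for 0.04 s.
9. the fingertips press lightly on the rim 240 degrees round from the post (within 15 mm sideways of rim8, ring sunk by 0.7 mm or more) (horizontal distance between the grasp point and rim8 below 0.015 m and contact force between the fingers and bowl above 0.3 N and value of joint nest above 0.0007 m), for 0.04 s.
10. the fingertips press lightly on the rim beside the square block (within 15 mm sideways of rim9, ring sunk by 0.7 mm or more) (horizontal distance between the grasp point and rim9 below 0.015 m and contact force between the fingers and bowl above 0.3 N and value of joint nest above 0.0007 m), for 0.04 s.
At the end, for the whole second after the job is handed in: The ring has sprung back (less than 2 mm down), the bowl rests level in it (within 8 mm of centre, 4 mm of its height, 0.05 rad) and still, and the tin, wrench, blank and mandrel are within 15 mm of where they were (value of joint nest below 0.002 m and horizontal distance between bowl and stand below 0.008 m and z of bowl in the frame of stand between 0.034 and 0.042 m and angle between bowl's own z axis and vertical below 0.05 rad and linear speed of bowl below 0.02 m/s and distance of each of tin, wrench, blank, mandrel from where it was at the start of the episode below 0.015 m); the robot touches nothing.
It fails at once if the sprung ring is pressed more than 16 mm down, nearly to its stop (value of joint nest above 0.016 m).
It fails at once if the bowl is lifted more than 8 mm (z of bowl in the frame of stand above 0.046 m).
It fails at once if the bowl is tipped by more than 0.15 rad (angle between bowl's own z axis and vertical above 0.15 rad).
It fails at once if the tin, wrench, blank or mandrel is moved more than 15 mm (distance of any of tin, wrench, blank, mandrel from where it was at the start of the episode above 0.015 m).
It also fails if it takes over 53 s, if anything falls off the work surface, if the arm or the gripper's body presses on something with over 40 N, if the wrist force passes 120 N, or if a joint passes its speed limit or range.

## Working session

There is one attempt and no reset: what is moved stays moved. The work goes in short steps, Python scripts to look and compute and a tool call to move; the robot and the scene stay as the last step left them, time stands still between calls to the robot, and variables do not carry over. Pictures are saved under pics/ and viewed, at most 10 in all, crops included, and the job is handed in when it is done.

Besides the shell and the picture viewer there is one more tool, called after "Call:" as name(argument=value, ...) on one line, values as JSON. apply_moves: Moves the arm, as the interface text tells. Its arguments: {"type":"object","properties":{"steps":{"type":"array","items":{"type":"array"}}},"required":["steps"]}

```bash
mkdir -p pics; cat > h.py <<'E'
import numpy as np,cv2
from bench import env
def cloud(n):
    im,d=env.read_camera(n);c=env.camera_info(n);K=np.array(c["camera_matrix"]);R=cv2.Rodrigues(np.array(c["rvec"],float))[0];t=np.array(c["tvec"]).ravel()
    v,u=np.mgrid[:480,:640];P=np.stack([(u-K[0,2])/K[0,0]*d,(v-K[1,2])/K[1,1]*d,d],-1)
    W=(P-t)@R; W[d<=0]=np.nan
    return im,W
E
python3 - <<'E'
from h import *
for n in("top","scene"):
    im,W=cloud(n);cv2.imwrite(f"pics/{n}.png",im[...,::-1]);np.savez(f"{n}.npz",im=im,W=W)
print(env.tip_extent,env.state())
E
```

```text
0.019 {'time_s': 0.1, 'qpos': array([ 1.33301204e+00,  2.38740972e-01, -1.41766827e-02,  1.31920240e+00,
        1.19038497e-05,  1.57083341e+00]), 'qvel': array([-0.00097028, -0.00113954,  0.00229895, -0.00114436,  0.00036865,
       -0.00028559]), 'joint_efforts': array([-1.40328652e-04, -5.39717960e+01,  3.46998882e+01,  1.33827527e-02,
       -2.53881285e-05,  7.64436493e-06]), 'eef_pos': array([0.12357722, 0.50988555, 0.24972869]), 'eef_rot': array([[-9.71853530e-01,  2.35585677e-01, -3.23372203e-04],
       [ 2.35585899e-01,  9.71852683e-01, -1.28367478e-03],
       [ 1.18547495e-05, -1.32372580e-03, -9.99999124e-01]]), 'ft_force': array([-0.21779196, -0.11936904,  0.17899821]), 'moment': array([ 0.02995587,  0.01312225, -0.05595927]), 'gripper_force': 0.0, 'gripper_width': 0.08548331916172897}
```

View pics/top.png

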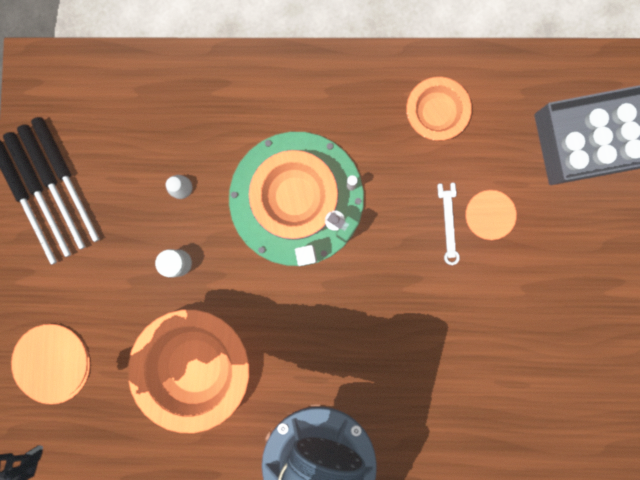

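View pics/scene.png

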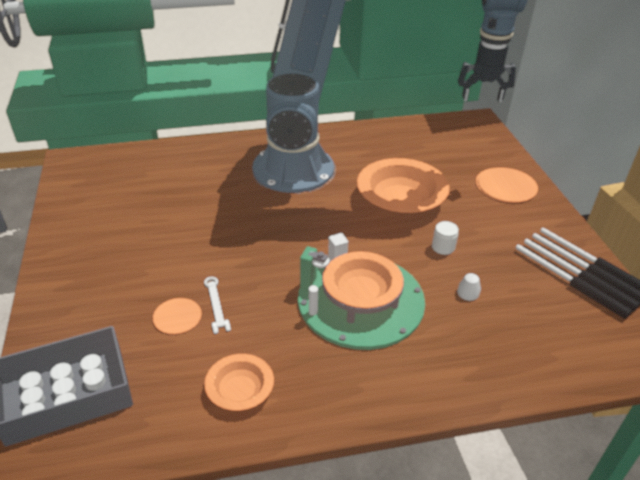

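The top view shows three bowl-like things: the large one at (188,370), the small one at (439,108), and the middle-sized one hanging in the green stand at (294,193), which is the one meant. The post is at (352,181), the block at (305,255) and the roller at (335,220). The scene view agrees, with the bowl at (362,283).

```bash
python3 - <<'E'
from h import *
from scipy.optimize import least_squares
def circ(p):
    r=least_squares(lambda q:np.hypot(p[:,0]-q[0],p[:,1]-q[1])-q[2],[*p.mean(0),.09],loss="soft_l1",f_scale=.002);return r.x
for n in("top","scene"):
    D=np.load(n+".npz");im=D["im"].astype(int);W=D["W"]
    hsv=cv2.cvtColor(D["im"],cv2.COLOR_RGB2HSV)
    x0,y0=(294,193) if n=="top" else (362,283)
    v,u=np.mgrid[:480,:640];near=np.hypot(u-x0,v-y0)<90
    z=W[...,2]
    orange=near&(hsv[...,0]<20)&(hsv[...,1]>90)&(z>.066)&(z<.086)
    c0=np.nanmedian(W[orange][:,:2],0)
    rim=orange; P=W[rim]
    m=np.zeros(im.shape[:2],np.uint8);m[rim]=1
    # outer/inner edge by angular bins
    a=np.degrees(np.arctan2(*(P[:,:2]-c0).T[::-1]))//6; r=np.hypot(*(P[:,:2]-c0).T)
    o=np.array([P[a==k][np.argmax(r[a==k]),:2] for k in np.unique(a)])
    i=np.array([P[a==k][np.argmin(r[a==k]),:2] for k in np.unique(a)])
    print(n,"rim z",np.percentile(P[:,2],[5,50,95]),"outer",circ(o),"inner",circ(i))
    c=circ(o)[:2]
    green=near&(hsv[...,0]>50)&(hsv[...,0]<90)&(hsv[...,1]>90)&(z<.025)&(z>.005)
    P=W[green];c1=circ(np.array([P[a2][np.argmax(np.hypot(*(P[a2][:,:2]-c).T)),:2] for a2 in [np.degrees(np.arctan2(*(P[:,:2]-c).T[::-1]))//6==k for k in range(-30,30)] if a2.sum()]))
    print("base",c1,np.median(P[:,2]))
    tops=(near&(z>.086)&(z<.13)&(np.hypot(W[...,0]-c[0],W[...,1]-c[1])<.17)).astype(np.uint8)
    k,l,s,cc=cv2.connectedComponentsWithStats(tops)
    for j in range(1,k):
        if s[j,4]>15:
            q=np.median(W[l==j],0);e=q[:2]-c
            print(cc[j].round(),s[j,4],q.round(4),"r",np.hypot(*e).round(4),"ang",np.degrees(np.arctan2(e[1],e[0])).round(1),"z",np.percentile(W[l==j][:,2],[5,95]).round(3))
im=cv2.imread("pics/top.png")[110:280,215:385];cv2.imwrite("pics/crop.png",cv2.resize(im,None,fx=3,fy=3))
E
```

```text
top rim z [0.06945078 0.07593983 0.07891957] outer [0.57976942 0.06088973 0.09213965] inner [0.57911342 0.06044709 0.06190763]
base [0.57916669 0.0611175  0.14560344] 0.014362661305192568
[352. 180.] 72 [ 0.6062 -0.0613  0.0921] r 0.125 ang -77.8 z [0.089 0.095]
[341. 224.] 609 [ 0.5154 -0.0405  0.1092] r 0.1201 ang -122.4 z [0.097 0.116]
[305. 255.] 313 [0.4525 0.0318 0.0922] r 0.1305 ang -167.1 z [0.089 0.095]
scene rim z [0.06916161 0.07698567 0.08069857] outer [0.57966125 0.06124466 0.0918558 ] inner [0.58289018 0.0608652  0.06229715]
base [0.58347206 0.06118251 0.14221162] 0.015618161728632443
[338. 240.] 179 [0.4557 0.0326 0.0929] r 0.1272 ang -167.0 z [0.087 0.096]
[314. 258.] 461 [ 0.5259 -0.0419  0.1085] r 0.1163 ang -117.5 z [0.09  0.117]
[313. 290.] 62 [ 0.6098 -0.0603  0.0924] r 0.1252 ang -76.1 z [0.086 0.096]
```

View pics/crop.png

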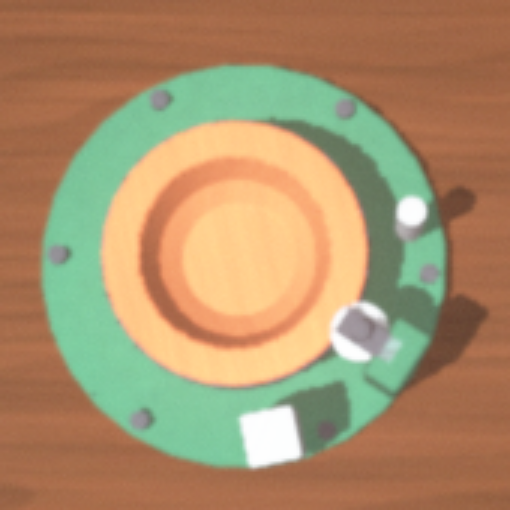

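The close crop confirms the choice. The rim is 92 mm in radius with its top at z≈0.076, centred at (0.580, 0.061). The post is at −77° and the block at −167°, both at z≈0.092, with the roller at −122° between them. The path therefore runs counter-clockwise from −77° to +193°.

```bash
cat > plan.py <<'E'
from h import *
import sys
C=np.array([.580,.061])
def rows(pts,p0,R):   # error-diffused rounded tool-frame shifts
    p=np.array(p0,float);o=[]
    for q in pts:
        s=np.round(R.T@(np.array(q)-p)/.03,2);p=p+R@s*.03;o.append([list(map(float,s)),0,0])
    for k in range(0,len(o),8):print(o[k:k+8])
def line(a,b,n):return [np.array(a)+(np.array(b)-a)*k/n for k in range(1,n+1)]
def arc(a,b,z,n):return [np.r_[C+.08*np.array([np.cos(t),np.sin(t)]),z] for t in np.radians(np.linspace(a,b,n+1)[1:])]
def st():
    s=env.state();p=s["eef_pos"];e=p[:2]-C
    print("t",s["time_s"],"p",p.round(4),"r",np.hypot(*e).round(4),"ang",np.degrees(np.arctan2(e[1],e[0])).round(1),"F",s["ft_force"].round(2),"q",s["qpos"].round(2),"w",s["gripper_width"]);return p,s["eef_rot"]
E
python3 - <<'E'
from plan import *
p,R=st();rows(line(p,arc(-77,-77,.17,1)[0],24),p,R)
E
```

```text
t 0.1 p [0.1236 0.5099 0.2497] r 0.6402 ang 135.5 F [-0.22 -0.12  0.18] q [ 1.33  0.24 -0.01  1.32  0.    1.57] w 0.08548331916172897
[[[-0.81, -0.56, 0.11], 0, 0], [[-0.82, -0.55, 0.11], 0, 0], [[-0.81, -0.56, 0.11], 0, 0], [[-0.81, -0.55, 0.12], 0, 0], [[-0.81, -0.56, 0.11], 0, 0], [[-0.82, -0.55, 0.11], 0, 0], [[-0.81, -0.56, 0.11], 0, 0], [[-0.81, -0.56, 0.11], 0, 0]]
[[[-0.81, -0.55, 0.11], 0, 0], [[-0.82, -0.56, 0.11], 0, 0], [[-0.81, -0.55, 0.12], 0, 0], [[-0.81, -0.56, 0.11], 0, 0], [[-0.82, -0.55, 0.11], 0, 0], [[-0.81, -0.56, 0.11], 0, 0], [[-0.81, -0.56, 0.11], 0, 0], [[-0.81, -0.55, 0.11], 0, 0]]
[[[-0.82, -0.56, 0.11], 0, 0], [[-0.81, -0.55, 0.12], 0, 0], [[-0.81, -0.56, 0.11], 0, 0], [[-0.82, -0.55, 0.11], 0, 0], [[-0.81, -0.56, 0.11], 0, 0], [[-0.81, -0.56, 0.11], 0, 0], [[-0.81, -0.55, 0.11], 0, 0], [[-0.82, -0.56, 0.12], 0, 0]]
```

Call:
apply_moves(steps=[[[-0.81,-0.56,0.1],0,0],[[-0.81,-0.56,0.1],0,0],[[-0.81,-0.56,0.1],0,0],[[-0.81,-0.56,0.1],0,0],[[-0.81,-0.56,0.1],0,0],[[-0.81,-0.56,0.1],0,0],[[-0.81,-0.56,0.1],0,0],[[-0.81,-0.56,0.1],0,0]])

```text
time_s: 0.9
eef_pos: [0.2814, 0.3327, 0.226]
eef_rot: [[-0.972, 0.235, -0.0], [0.235, 0.972, -0.0], [0.0, -0.0, -1.0]]
ft_force: [-0.3, -0.2, 0.2]
gripper_width: 0.0001
gripper_force: 0.0
```

Call:
apply_moves(steps=[[[-0.81,-0.56,0.1],0,0],[[-0.81,-0.56,0.1],0,0],[[-0.81,-0.56,0.1],0,0],[[-0.81,-0.56,0.1],0,0],[[-0.81,-0.56,0.1],0,0],[[-0.81,-0.56,0.1],0,0],[[-0.81,-0.56,0.1],0,0],[[-0.81,-0.56,0.1],0,0]])

```text
time_s: 1.7
eef_pos: [0.4387, 0.1563, 0.202]
eef_rot: [[-0.972, 0.236, -0.0], [0.236, 0.972, -0.0], [0.0, -0.0, -1.0]]
ft_force: [0.3, -0.1, -0.1]
gripper_width: 0.0004
gripper_force: 0.0
```

```bash
python3 - <<'E'
from plan import *
p,R=st();rows(line(p,arc(-77,-77,.16,1)[0],12),p,R)
E
```

```text
t 1.7 p [0.4387 0.1563 0.202 ] r 0.1704 ang 146.0 F [ 0.28 -0.1  -0.07] q [ 0.34  0.16 -0.24  1.17 -0.    0.58] w 0.0003561549784851441
[[[-0.54, -0.36, 0.12], 0, 0], [[-0.55, -0.37, 0.11], 0, 0], [[-0.54, -0.36, 0.12], 0, 0], [[-0.54, -0.36, 0.12], 0, 0], [[-0.55, -0.37, 0.11], 0, 0], [[-0.54, -0.36, 0.12], 0, 0], [[-0.54, -0.36, 0.12], 0, 0], [[-0.55, -0.37, 0.11], 0, 0]]
[[[-0.54, -0.36, 0.12], 0, 0], [[-0.54, -0.36, 0.11], 0, 0], [[-0.55, -0.37, 0.12], 0, 0], [[-0.54, -0.36, 0.12], 0, 0]]
```

Call:
apply_moves(steps=[[[-0.81,-0.55,0.17],0,0],[[-0.81,-0.55,0.17],0,0],[[-0.82,-0.55,0.17],0,0],[[-0.81,-0.54,0.17],0,0],[[-0.82,-0.55,0.17],0,0],[[-0.82,-0.54,0.17],0,0],[[-0.81,-0.54,0.17],0,0],[[-0.82,-0.55,0.17],0,0]])

```text
time_s: 2.5
eef_pos: [0.5979, -0.0171, 0.1609]
eef_rot: [[-0.972, 0.236, -0.001], [0.236, 0.972, -0.0], [0.001, -0.0, -1.0]]
ft_force: [0.2, 0.5, 0.2]
gripper_width: 0.0002
gripper_force: 0.0
```

```bash
python3 - <<'E'
from plan import *
p,R=st();rows(line(p,arc(-77,-77,.099,1)[0],7)+[arc(-77,-77,.099,1)[0]],p,R)
im,_=cloud("scene");cv2.imwrite("pics/s2.png",cv2.resize(im[150:370,230:470,::-1],None,fx=2.5,fy=2.5))
E
```

```text
t 2.5 p [ 0.5979 -0.0171  0.1609] r 0.0802 ang -77.1 F [0.25 0.5  0.2 ] q [-0.03  0.4  -0.    1.16 -0.    0.21] w 0.00023708974713399481
[[[-0.0, 0.0, 0.29], 0, 0], [[-0.0, 0.0, 0.3], 0, 0], [[-0.0, 0.0, 0.29], 0, 0], [[-0.0, 0.0, 0.3], 0, 0], [[-0.0, 0.01, 0.29], 0, 0], [[-0.0, -0.0, 0.3], 0, 0], [[-0.0, -0.0, 0.29], 0, 0], [[-0.0, -0.0, 0.0], 0, 0]]
```

View pics/s2.png

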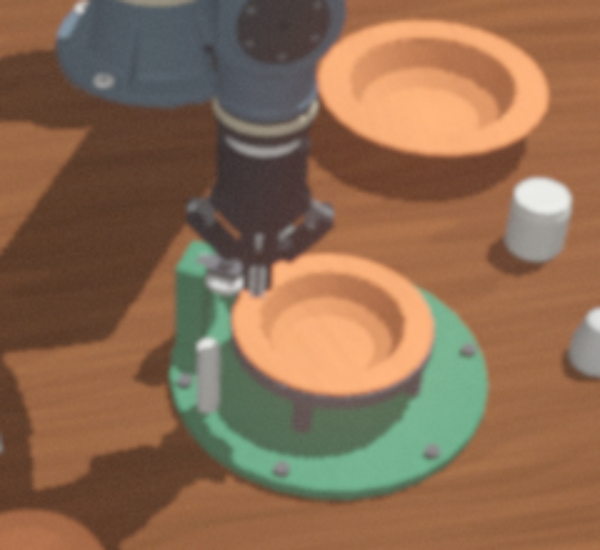

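The crop shows the shut fingertips at (258,290), hanging over the rim between the roller (225,280) and the post (207,370). The knuckles sit well above both. I'll go down now.

Call:
apply_moves(steps=[[[0,0,0.3],0,0],[[0,0,0.3],0,0],[[0,0,0.3],0,0],[[0,0,0.3],0,0],[[0,0,0.3],0,0],[[0,0,0.3],0,0],[[0,0,0.27],0,0],[[0,0,0],0,0]])

```text
time_s: 3.35
eef_pos: [0.5967, -0.016, 0.0981]
eef_rot: [[-0.972, 0.235, -0.002], [0.235, 0.972, -0.0], [0.002, -0.0, -1.0]]
ft_force: [0.1, 0.9, 0.9]
gripper_width: 0.0002
gripper_force: 0.0
```

Call:
apply_moves(steps=[[[0,0,0.05],0,0],[[0,0,0.03],0,0],[[0,0,0.03],0,0],[[0,0,0.03],0,0],[[0,0,0.03],0,0],[[0,0,0.03],0,0],[[0,0,0],0,0],[[0,0,0],0,0]])

```text
time_s: 4.15
eef_pos: [0.5976, -0.0162, 0.0936]
eef_rot: [[-0.972, 0.236, 0.0], [0.236, 0.972, -0.0], [-0.0, -0.0, -1.0]]
ft_force: [-0.4, 0.1, 3.4]
gripper_width: -0.0
gripper_force: 1.5
```

```bash
python3 - <<'E'
from plan import *
p,R=st()
E
```

```text
t 4.15 p [ 0.5976 -0.0162  0.0936] r 0.0791 ang -77.2 F [-0.36  0.08  3.4 ] q [-0.03  0.45 -0.11  1.01 -0.    0.21] w -8.656372232182047e-06
```

Contact: 3.4 N with the tip about 1.4 mm below rest height. I'll press about 4.5 mm further.

Call:
apply_moves(steps=[[[0,0,0.04],0,0],[[0,0,0.04],0,0],[[0,0,0.04],0,0],[[0,0,0.03],0,0],[[0,0,0],0,0],[[0,0,0],0,0],[[0,0,0],0,0],[[0,0,0],0,0]])

```text
time_s: 4.95
eef_pos: [0.5976, -0.0162, 0.089]
eef_rot: [[-0.972, 0.236, 0.0], [0.236, 0.972, -0.0], [-0.0, -0.0, -1.0]]
ft_force: [1.1, 0.0, 3.1]
gripper_width: 0.0001
gripper_force: 2.1
```

```bash
python3 - <<'E'
from plan import *
p,R=st();rows(arc(-77,-17,p[2],16),p,R)
E
```

```text
t 4.95 p [ 0.5976 -0.0162  0.089 ] r 0.0792 ang -77.2 F [1.11 0.05 3.14] q [-0.03  0.45 -0.12  1.   -0.    0.21] w 8.496037191525201e-05
[[[-0.17, 0.06, 0.0], 0, 0], [[-0.15, 0.09, 0.0], 0, 0], [[-0.14, 0.11, 0.0], 0, 0], [[-0.14, 0.11, 0.0], 0, 0], [[-0.12, 0.12, 0.0], 0, 0], [[-0.12, 0.13, 0.0], 0, 0], [[-0.11, 0.13, 0.0], 0, 0], [[-0.1, 0.15, 0.0], 0, 0]]
[[[-0.09, 0.14, 0.0], 0, 0], [[-0.08, 0.16, 0.0], 0, 0], [[-0.08, 0.16, 0.0], 0, 0], [[-0.06, 0.16, 0.0], 0, 0], [[-0.05, 0.17, 0.0], 0, 0], [[-0.03, 0.17, 0.0], 0, 0], [[-0.03, 0.17, 0.0], 0, 0], [[-0.02, 0.18, 0.0], 0, 0]]
```

Call:
apply_moves(steps=[[[-0.17,0.06,0.0],0,0],[[-0.15,0.09,0.0],0,0],[[-0.14,0.11,0.0],0,0],[[-0.14,0.11,0.0],0,0],[[-0.12,0.12,0.0],0,0],[[-0.12,0.13,0.0],0,0],[[-0.11,0.13,0.0],0,0],[[-0.1,0.15,0.0],0,0]])

```text
time_s: 5.75
eef_pos: [0.6348, 0.0029, 0.0889]
eef_rot: [[-0.972, 0.236, 0.0], [0.236, 0.972, -0.0], [-0.0, -0.0, -1.0]]
ft_force: [-3.0, -2.4, 4.6]
gripper_width: -0.0004
gripper_force: 2.1
```

```bash
python3 - <<'E'
from plan import *
p,R=st();rows(arc(-47,13,.089,16),p,R)
im,_=cloud("scene");cv2.imwrite("pics/s3.png",cv2.resize(im[150:370,230:470,::-1],None,fx=2.5,fy=2.5))
E
```

```text
t 5.75 p [0.6348 0.0029 0.0889] r 0.0799 ang -46.7 F [-3.   -2.38  4.58] q [ 0.    0.51 -0.02  1.04 -0.    0.24] w -0.000359689044899594
[[[-0.09, 0.13, -0.0], 0, 0], [[-0.08, 0.16, -0.0], 0, 0], [[-0.07, 0.16, -0.0], 0, 0], [[-0.06, 0.16, -0.0], 0, 0], [[-0.05, 0.17, -0.0], 0, 0], [[-0.04, 0.17, -0.0], 0, 0], [[-0.02, 0.17, -0.0], 0, 0], [[-0.02, 0.17, -0.0], 0, 0]]
[[[-0.0, 0.18, -0.0], 0, 0], [[0.0, 0.17, -0.0], 0, 0], [[0.02, 0.18, -0.0], 0, 0], [[0.03, 0.17, -0.0], 0, 0], [[0.04, 0.17, -0.0], 0, 0], [[0.05, 0.17, -0.0], 0, 0], [[0.07, 0.16, -0.0], 0, 0], [[0.07, 0.16, -0.0], 0, 0]]
```

View pics/s3.png

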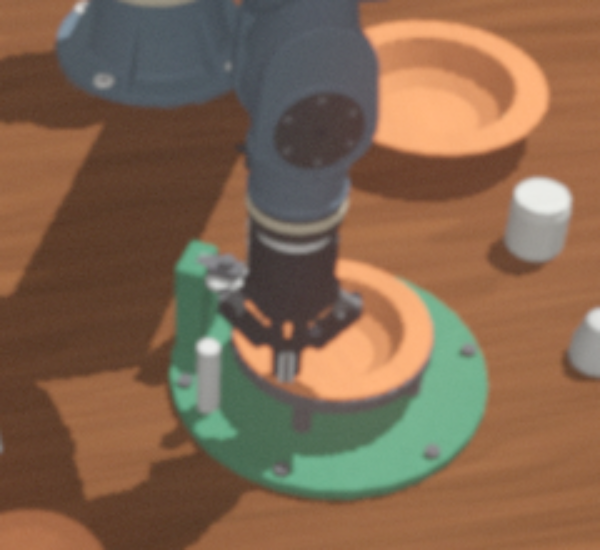

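The crop shows the fingertips on the rim at (287,372), the bowl level and the ring slightly sunk. Friction opposes the motion as expected, so I continue.

Call:
apply_moves(steps=[[[-0.09,0.13,0],0,0],[[-0.08,0.16,0],0,0],[[-0.07,0.16,0],0,0],[[-0.06,0.16,0],0,0],[[-0.05,0.17,0],0,0],[[-0.04,0.17,0],0,0],[[-0.02,0.17,0],0,0],[[-0.02,0.17,0],0,0]])

```text
time_s: 6.6
eef_pos: [0.6563, 0.0376, 0.0889]
eef_rot: [[-0.972, 0.236, 0.0], [0.236, 0.972, -0.0], [-0.0, -0.0, -1.0]]
ft_force: [-1.4, -3.0, 3.9]
gripper_width: -0.0001
gripper_force: 2.1
```

Call:
apply_moves(steps=[[[0,0.18,0],0,0],[[0,0.17,0],0,0],[[0.02,0.18,0],0,0],[[0.03,0.17,0],0,0],[[0.04,0.17,0],0,0],[[0.05,0.17,0],0,0],[[0.07,0.16,0],0,0],[[0.07,0.16,0],0,0]])

```text
time_s: 7.4
eef_pos: [0.6575, 0.0793, 0.0889]
eef_rot: [[-0.972, 0.236, 0.0], [0.236, 0.972, -0.0], [-0.0, -0.0, -1.0]]
ft_force: [0.8, -3.1, 4.8]
gripper_width: 0.0002
gripper_force: 2.1
```

```bash
python3 - <<'E'
from plan import *
p,R=st();rows(arc(13,73,.089,16),p,R)
E
```

```text
t 7.4 p [0.6575 0.0793 0.0889] r 0.0796 ang 13.3 F [ 0.85 -3.06  4.84] q [ 0.12  0.55  0.06  1.08 -0.    0.36] w 0.00024651618881196005
[[[0.07, 0.15, -0.0], 0, 0], [[0.09, 0.14, -0.0], 0, 0], [[0.1, 0.15, -0.0], 0, 0], [[0.11, 0.13, -0.0], 0, 0], [[0.12, 0.13, -0.0], 0, 0], [[0.13, 0.11, -0.0], 0, 0], [[0.14, 0.11, -0.0], 0, 0], [[0.14, 0.11, -0.0], 0, 0]]
[[[0.15, 0.09, -0.0], 0, 0], [[0.15, 0.08, -0.0], 0, 0], [[0.16, 0.07, -0.0], 0, 0], [[0.17, 0.06, -0.0], 0, 0], [[0.16, 0.05, -0.0], 0, 0], [[0.17, 0.04, -0.0], 0, 0], [[0.18, 0.02, -0.0], 0, 0], [[0.17, 0.02, -0.0], 0, 0]]
```

Call:
apply_moves(steps=[[[0.07,0.15,0],0,0],[[0.09,0.14,0],0,0],[[0.1,0.15,0],0,0],[[0.11,0.13,0],0,0],[[0.12,0.13,0],0,0],[[0.13,0.11,0],0,0],[[0.14,0.11,0],0,0],[[0.14,0.11,0],0,0]])

```text
time_s: 8.2
eef_pos: [0.6383, 0.1156, 0.089]
eef_rot: [[-0.972, 0.236, 0.0], [0.236, 0.972, -0.0], [-0.0, 0.0, -1.0]]
ft_force: [3.1, -2.4, 4.3]
gripper_width: 0.0003
gripper_force: 2.1
```

Call:
apply_moves(steps=[[[0.15,0.09,0],0,0],[[0.15,0.08,0],0,0],[[0.16,0.07,0],0,0],[[0.17,0.06,0],0,0],[[0.16,0.05,0],0,0],[[0.17,0.04,0],0,0],[[0.18,0.02,0],0,0],[[0.17,0.02,0],0,0]])

```text
time_s: 9.0
eef_pos: [0.603, 0.1373, 0.0889]
eef_rot: [[-0.972, 0.236, 0.0], [0.236, 0.972, 0.0], [-0.0, 0.0, -1.0]]
ft_force: [2.1, -0.5, 4.6]
gripper_width: 0.0001
gripper_force: 2.1
```

```bash
python3 - <<'E'
from plan import *
p,R=st();rows(arc(73,133,.089,16),p,R)
E
```

```text
t 9.0 p [0.603  0.1373 0.0889] r 0.0797 ang 73.2 F [ 2.05 -0.5   4.62] q [ 0.22  0.49 -0.06  1.02  0.    0.46] w 0.0001370546958450681
[[[0.16, 0.02, -0.0], 0, 0], [[0.18, -0.01, -0.0], 0, 0], [[0.17, -0.02, -0.0], 0, 0], [[0.17, -0.03, -0.0], 0, 0], [[0.17, -0.04, -0.0], 0, 0], [[0.17, -0.05, -0.0], 0, 0], [[0.16, -0.06, -0.0], 0, 0], [[0.16, -0.08, -0.0], 0, 0]]
[[[0.15, -0.08, -0.0], 0, 0], [[0.15, -0.09, -0.0], 0, 0], [[0.14, -0.11, -0.0], 0, 0], [[0.14, -0.11, -0.0], 0, 0], [[0.12, -0.12, -0.0], 0, 0], [[0.12, -0.13, -0.0], 0, 0], [[0.11, -0.13, -0.0], 0, 0], [[0.1, -0.14, -0.0], 0, 0]]
```

Call:
apply_moves(steps=[[[0.16,0.02,0],0,0],[[0.18,-0.01,0],0,0],[[0.17,-0.02,0],0,0],[[0.17,-0.03,0],0,0],[[0.17,-0.04,0],0,0],[[0.17,-0.05,0],0,0],[[0.16,-0.06,0],0,0],[[0.16,-0.08,0],0,0]])

```text
time_s: 9.8
eef_pos: [0.562, 0.1387, 0.0889]
eef_rot: [[-0.972, 0.235, -0.0], [0.235, 0.972, 0.0], [0.0, 0.0, -1.0]]
ft_force: [2.7, 0.2, 4.7]
gripper_width: -0.0002
gripper_force: 2.1
```

Call:
apply_moves(steps=[[[0.15,-0.08,0],0,0],[[0.15,-0.09,0],0,0],[[0.14,-0.11,0],0,0],[[0.14,-0.11,0],0,0],[[0.12,-0.12,0],0,0],[[0.12,-0.13,0],0,0],[[0.11,-0.13,0],0,0],[[0.1,-0.14,0],0,0]])

```text
time_s: 10.6
eef_pos: [0.5255, 0.1192, 0.0889]
eef_rot: [[-0.972, 0.235, -0.0], [0.235, 0.972, 0.0], [0.0, 0.0, -1.0]]
ft_force: [1.5, 2.6, 5.3]
gripper_width: -0.0001
gripper_force: 2.1
```

```bash
python3 - <<'E'
from plan import *
p,R=st();rows(arc(133,193,.089,16),p,R)
E
```

```text
t 10.6 p [0.5255 0.1192 0.0889] r 0.0797 ang 133.1 F [1.5  2.62 5.28] q [ 0.22  0.37 -0.27  0.94  0.    0.46] w -0.0001162791448651936
[[[0.1, -0.14, -0.0], 0, 0], [[0.08, -0.15, -0.0], 0, 0], [[0.07, -0.16, -0.0], 0, 0], [[0.06, -0.17, -0.0], 0, 0], [[0.05, -0.16, -0.0], 0, 0], [[0.04, -0.18, -0.0], 0, 0], [[0.02, -0.17, -0.0], 0, 0], [[0.02, -0.17, -0.0], 0, 0]]
[[[0.0, -0.18, -0.0], 0, 0], [[-0.0, -0.17, -0.0], 0, 0], [[-0.02, -0.17, -0.0], 0, 0], [[-0.03, -0.18, -0.0], 0, 0], [[-0.04, -0.17, -0.0], 0, 0], [[-0.05, -0.16, -0.0], 0, 0], [[-0.07, -0.16, -0.0], 0, 0], [[-0.07, -0.16, -0.0], 0, 0]]
```

Next come the last arc, a short dwell and a straight lift.

Call:
apply_moves(steps=[[[0.1,-0.14,0],0,0],[[0.08,-0.15,0],0,0],[[0.07,-0.16,0],0,0],[[0.06,-0.17,0],0,0],[[0.05,-0.16,0],0,0],[[0.04,-0.18,0],0,0],[[0.02,-0.17,0],0,0],[[0.02,-0.17,0],0,0]])

```text
time_s: 11.4
eef_pos: [0.5037, 0.0842, 0.0889]
eef_rot: [[-0.972, 0.236, -0.0], [0.236, 0.972, -0.0], [0.0, -0.0, -1.0]]
ft_force: [0.7, 1.7, 4.1]
gripper_width: 0.0001
gripper_force: 2.1
```

Call:
apply_moves(steps=[[[0,-0.18,0],0,0],[[0,-0.17,0],0,0],[[-0.02,-0.17,0],0,0],[[-0.03,-0.18,0],0,0],[[-0.04,-0.17,0],0,0],[[-0.05,-0.16,0],0,0],[[-0.07,-0.16,0],0,0],[[-0.07,-0.16,0],0,0]])

```text
time_s: 12.2
eef_pos: [0.5024, 0.0428, 0.0888]
eef_rot: [[-0.972, 0.236, -0.0], [0.236, 0.972, -0.0], [0.0, -0.0, -1.0]]
ft_force: [-0.7, 3.1, 4.4]
gripper_width: 0.0002
gripper_force: 2.1
```

Call:
apply_moves(steps=[[[0,0,0],0,0],[[0,0,0],0,0],[[0,0,0],0,0],[[0,0,-0.05],0,0],[[0,0,-0.05],0,0],[[0,0,-0.05],0,0],[[0,0,-0.05],0,0],[[0,0,-0.05],0,0]])

```text
time_s: 13.0
eef_pos: [0.5023, 0.0436, 0.0963]
eef_rot: [[-0.972, 0.235, -0.001], [0.235, 0.972, 0.001], [0.001, 0.0, -1.0]]
ft_force: [0.4, 0.2, -0.1]
gripper_width: -0.0
gripper_force: 0.0
```

Call:
apply_moves(steps=[[[0,0,-0.1],0,0],[[0,0,-0.2],0,0],[[0,0,-0.4],0,0],[[0,0,-0.6],0,0],[[0,0,-0.8],0,0],[[0,0,-0.8],0,0],[[0,0,0],0,0],[[0,0,0],0,0]])

```text
time_s: 13.8
eef_pos: [0.5029, 0.0434, 0.1843]
eef_rot: [[-0.972, 0.236, 0.002], [0.236, 0.972, 0.0], [-0.002, 0.001, -1.0]]
ft_force: [-0.9, -0.3, 0.4]
gripper_width: 0.0001
gripper_force: 0.0
```

```bash
python3 - <<'E'
from plan import *
p,R=st()
im,W=cloud("scene");cv2.imwrite("pics/s4.png",im[...,::-1])
P=W.reshape(-1,3);r=np.hypot(*(P[:,:2]-C).T);m=(r>.072)&(r<.088)&(P[:,2]>.05)&(P[:,2]<.085);Q=P[m]
print(np.median(Q[:,2]),np.linalg.lstsq(np.c_[Q[:,:2]-C,np.ones(len(Q))],Q[:,2],rcond=None)[0])
E
```

```text
t 13.8 p [0.5029 0.0434 0.1843] r 0.0791 ang -167.1 F [-0.87 -0.31  0.42] q [ 0.09  0.23 -0.19  1.14  0.    0.32] w 5.1220063411321096e-05
0.07773387903903911 [-0.00476549  0.00323872  0.0775354 ]
```

View pics/s4.png

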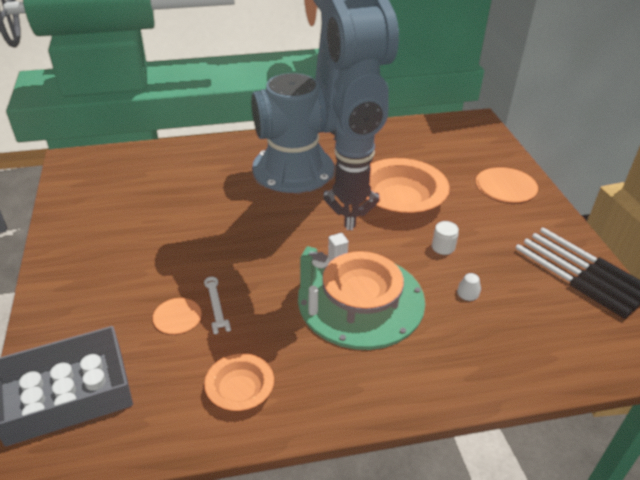

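The picture shows the gripper clear of the bowl at (350,220). The bowl is level and sprung back at (362,283), and the bystanders have not moved.

```bash
python3 -c "
from bench import env
print(env.hand_in())"
```

```text
the job is handed in; nothing more can be done
None
```

I ran the shut fingertips round the rim from the post to the block with light pressure (ring down about 6 mm), lifted clear and handed the job in; the bowl sat level and sprung back and nothing else had moved, but the hand-in returned no verdict.

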